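Prop the spice chest open, load it and shut its drawer

TASK

Open the lid of the wooden spice chest, flip up the steel stay on its right side and let the lid come to rest on the stay, so that it stands propped by itself. Only then set every spice jar and spice tin from the worktop down on the floor of the open compartment, so that nothing stands above its rim; also push the chest's drawer fully home past its catch, whenever you like. Leave the lid propped on its stay, and leave the white cup and the yellow sauce cup beside the jars where they are.

Things in the scene. Friction and masses are not known exactly. Their poses are not given: they have to be found in the camera images.
- chest: wooden spice chest fixed on the worktop, 360 wide, 200 deep, 125 mm high. Origin at worktop height under the middle of the lidded compartment; x points from its front to its hinged back, y to the left seen from the front, z up. Left of the compartment (y +130 to +230 mm) is a covered drawer bay whose front is set back 65 mm; the drawer runs out to -x
- compartment (a point): centre of the compartment's floor, 12 mm above the worktop, axes as the chest's. Inside, the compartment runs 88 mm each way along x and 120 mm each way along y; walls 10 to 12 mm thick, rims 113 mm above this floor (125 mm above the worktop)
- lid (a joint): lid angle, rad: 0 shut, grows as it opens, end stop 1.70 (past upright: there it leans back and stays). The hinge is free: released below 1.55 the lid falls, until the raised stay catches it at about 1.3. A 10 mm wooden panel, 205 mm from hinge to free edge, 0.35 kg; on its right edge, 105 to 145 mm from the hinge, a steel ear reaches out to y -147 mm, which the stay catches
- lid_hinge (a point): middle of the hinge line (which runs along the chest's y), at the chest's back rim: x +100, y 0, z 125 mm in the chest's frame
- lid_handle (a point): middle of the lid handle's grip: a round steel bar 10 mm thick, 100 mm long, parallel to the hinge, 35 mm off the lid's outer (upper) face, 20 mm from its free edge: 185 mm from the hinge line along the lid and 45 mm at right angles to it. It can turn between a gripper's pads
- stay (a joint): stay angle, rad: 0 folded level along the outside of the chest's right wall, pointing back; grows as its free end rises; stop at 0.90 (fully up; the lid's weight presses it against the stop). The pivot is stiff: the stay remains where it is put; about 1 N at its end moves it. The shut lid's ear lies over it and keeps it down
- stay_pivot (a point): pivot of the stay (axis along the chest's y), on the right wall near the front: x -45, y -141, z 110 mm in the chest's frame
- stay_pin (a point): the place to grip on the stay: on the round steel pin, 12 mm thick, that stands out to the right (chest's -y) from the stay's free end, parallel to the pivot, from chest y -137 to -216 mm; this point is 176 mm from the pivot and at chest y -195 mm
- drawer (a joint): how far the drawer stands open, m: 0 fully home, at most 0.07. It slides with light friction; a sprung roller stops it about 12 mm short of home, and about 5 N more takes it over the roller, after which it springs home and stays
- drawer_push (a point): middle of the front face of the lip at the drawer front's top edge (lip 60 mm wide, 14 mm high, 14 mm proud of the front); 98 mm above the worktop. The drawer goes home along the chest's +x.
- red_jar_mid (a point): centre of the spice jar with the red cap, round, 45 mm across, 108 mm high, 0.11 kg; this point is 54 mm above its foot, z along its axis
- green_jar_mid (a point): centre of the spice jar with the green cap, round, 41 mm across, 108 mm high, 0.11 kg; this point is 54 mm above its foot, z along its axis
- tin_a_mid (a point): centre of a plain metal spice tin with a lid that is fixed on, round, 60 mm across at the lid and 58 mm below it, 76 mm high, 0.16 kg; this point is 38 mm above its foot, z along its axis
- tin_b_mid (a point): centre of the second, identical spice tin; this point is 38 mm above its foot, z along its axis
- white_cup_mid (a point): bystander: white plastic cup, 66 mm across, 90 mm high; centre
- sauce_cup_mid (a point): bystander: yellow lidded sauce cup, 70 mm across, 40 mm high; centre

How it is judged:
On the way, in this order (a step that is already met when the one before it is completed fails the run):
1. the lid rests on the raised stay and the robot has let go of the chest (value of joint stay above 0.84 rad and value of joint lid between 1.22 and 1.42 rad and contact force between the fingers and chest below 0.3 N and velocity of joint lid between -0.05 and 0.05 rad/s), for 0.5 s.
2. every jar and tin lies or stands in the compartment, below its rim (x of red_jar_mid in the frame of chest between -0.088 and 0.088 m and y of red_jar_mid in the frame of chest between -0.12 and 0.12 m and z of red_jar_mid in the frame of chest between 0.02 and 0.075 m and x of green_jar_mid in the frame of chest between -0.088 and 0.088 m and y of green_jar_mid in the frame of chest between -0.12 and 0.12 m and z of green_jar_mid in the frame of chest between 0.02 and 0.075 m and x of tin_a_mid in the frame of chest between -0.088 and 0.088 m and y of tin_a_mid in the frame of chest between -0.12 and 0.12 m and z of tin_a_mid in the frame of chest between 0.02 and 0.075 m and x of tin_b_mid in the frame of chest between -0.088 and 0.088 m and y of tin_b_mid in the frame of chest between -0.12 and 0.12 m and z of tin_b_mid in the frame of chest between 0.02 and 0.075 m), for 0.3 s.
At the end, for the whole second after the job is handed in: The stay is up (over 0.84 rad) with the lid resting on it (lid between 1.22 and 1.42 rad); every jar and tin present is in the compartment with its centre 20 to 75 mm above the worktop, so on the compartment's floor; the drawer is within 4 mm of fully home (all of step 2 and value of joint stay above 0.84 rad and value of joint lid between 1.22 and 1.42 rad and value of joint drawer below 0.004 m); the robot touches nothing.
It fails at once if the white plastic cup is moved by more than 50 mm or tipped over (distance of white_cup_mid from where it was at the start of the episode above 0.05 m or angle between white_cup_mid's own z axis and vertical above 0.6 rad).
It fails at once if the small lidded sauce cup is moved by more than 50 mm or tipped over (distance of sauce_cup_mid from where it was at the start of the episode above 0.05 m or angle between sauce_cup_mid's own z axis and vertical above 0.6 rad).
Of red_jar, green_jar, tin_a, tin_b only 2 to 4 are there at a start; the rules pass over those that are not, and their reading is None.
At some moment in a run one of tin_a, tin_b may be knocked a few centimetres aside while the robot is not near it.
It also fails if it takes over 210 s, if anything falls off the work surface, if the arm or the gripper's body presses on something with over 40 N, if the wrist force passes 120 N, or if a joint passes its speed limit or range.

ROBOT

A 7-joint arm with a two-finger parallel gripper is mounted at the origin on a cart in front of the work surface, level with it; the furniture and walls round the work are solid. World frame = base frame: x ahead of the robot, y to its left, z up, the work surface at z = 0. Lengths are in m, angles in rad, forces in N, time in s.
With the tool pointing down it reaches from about 0.425 to 0.875 m from the base axis. Payload 4.7 kg.
Tool frame: the origin (TCP) lies between the finger pads; the fingertips stand 22 mm ahead of it and the grasp point (between the pads) lies 3 mm ahead of it; z points along the fingers, y is the line along which they close (so a half turn about z gives the same grasp; the last joint's range is limited). The gripper opens to 87 mm and grips with 3 to 60 N. Pads are 19 mm wide; open, the fingers measure 117 mm over their backs; the gripper's body (75 mm by 190 mm) begins 51 mm behind the grasp point.
Start: joints at [1.31, 0.321, -0.07, 1.45, 0.023, 1.371, -0.057], TCP at [0.176, -0.626, 0.245] pointing down, gripper open.
Joint ranges: [-2.86, 2.86], [-0.3, 2.09], [-1.38, 1.24], [0.06, 2.45], [-1.56, 4.7], [0.09, 2.05], [-2.69, 2.69]. Speed limits (rad/s): [2.57, 2.57, 3.14, 3.14, 3.14, 3.14, 3.14].

INTERFACE

Orientations are given as a unit quaternion [w, x, y, z].
In Python, from station import manip gives the robot as it stands.
- The arm moves only by the tool send_rows, never from a script. Its argument "increments" is a list of rows, each a list of 2 entries, a list of its own where there are three numbers: the shift along the tool's x, y, z in cm, then the turn about the tool's z in rad. In form: [[[dx, dy, dz], spin], ...]. A call has 1 to 20 rows; each row is the pose to reach, as a shift and turn from the pose commanded when the call began, along the tool's axes at that moment; what a row does not reach only later rows make up. A row lasts 1/10 s, in which the tool goes at most 50 mm and 8.59 degrees, less where a joint would pass 70% of its speed; a pose out of reach is approached as far as the arm can. A call with a gripper value outside its range is refused whole. "grip" is the opening, from 0 (shut) to 1 (fully open), set as the call begins (left out, the last holds). The fingers move at their own pace and stop on an object; the grip force is fixed at half the most. Time passes only in rows, so rows that repeat a pose let the fingers close. It gives the time, the measured TCP pose, the force, the opening and the grip force at its end, in the units of the state.
- manip.observe(): the state, without advancing time (a new reading comes with each control period).
- manip.read_camera(name): name is "scene" or "side" or "wrist"; returns a dict with "pixels" (420x560x3 uint8, blue, green, red), "fov_y" (degrees; the focal length in pixels is half the picture's height over the tangent of half this angle, whatever the lens; pixels are square), "cx", "cy" (the principal point, pixels), "distortion" ([k1, k2, p1, p2, k3] as OpenCV has them; the pictures are not rectified), "R" (3x3) and "t" (3): a world point X has camera coordinates R X + t; the wrist camera has in their place "tool_from_camera" (4x4, takes a point from camera to tool coordinates, whose origin is the TCP and whose axes are the flange's). Camera axes: x right, y down, z forward; pixel columns grow to the right and rows downward; lengths in m; the calibration is good to about 2 mm. A picture is of the moment at which its call begins: read the wrist's pose just before it. There is no depth.
- manip.sign_off(): hands the job in; it is judged then, once.
Trained networks look in a picture, given as the dict that the camera call returned (one of the last four; its "shot" number tells which), for a name from the list of things; names that differ only in an ending like _2 or _b are one class to them, and where a whole thing is asked for, a point or a joint stands for the part that bears it (a point fixed in the world has none). Each returns a list of dicts, best first, with "score" (0 to 1); they miss things now and then, are a little off and sometimes report something else, mostly with a low value. They report only what shows in the picture. A call takes as long as a camera call.
- manip.masks_of(thing, picture): "mask" (420x560 bool, what is visible of it) and "uv" ([column, row] in pixels, amid what is visible of it).
The state is a dict: "time_s": time; "joint_positions": joint angles; "dq": joint speeds; "joint_torque": joint torques, N m; "eef_pos": TCP position; "ee_rot": TCP orientation; "ft_force": force on the tool from outside, world axes, zero at the start; "ft_torque": the same for the moment, N m; "gripper_width": finger opening in m; "grip_force": force on a finger pad.
Only numpy, scipy, OpenCV 4.12 (cv2) and the standard library are available. Lean on these libraries where they do the work, as an engineer would, in place of code of your own. Each camera call takes 0.05 s, during which the arm holds its last target. There are 200 camera calls.

## Working session

There is one attempt and no reset: what is moved stays moved. The work goes in short steps, Python scripts to look and compute and a tool call to move; the robot and the scene stay as the last step left them, time stands still between calls to the robot, and variables do not carry over. Pictures are saved under pics/ and viewed, at most 14 in all, crops included, and the job is handed in when it is done.

Besides the shell and the picture viewer there is one more tool, called after ">>>" as a command line: name --argument value ..., lists and objects as JSON in quotes. send_rows: Moves the arm, as the interface text tells. Its arguments: {"type":"object","properties":{"increments":{"type":"array","items":{"type":"array"}},"grip":{"type":"number"}},"required":["increments"]}

```bash
ls; mkdir -p pics
python3 - <<'E'
from station import manip
import cv2,numpy as np
o=manip.observe()
for k,v in o.items(): print(k,np.round(v,3))
ims=[]
for n in ["scene","side"]:
    p=manip.read_camera(n); cv2.imwrite(f"pics/{n}0.png",p["pixels"]); print(n,p["fov_y"],p["cx"],p["cy"],p["distortion"],np.round(p["R"],3).tolist(),np.round(p["t"],3).tolist(), p["shot"])
    for th in ["chest","lid","lid_handle","stay","stay_pin","drawer","drawer_push","red_jar_mid","green_jar_mid","tin_a_mid","white_cup_mid","sauce_cup_mid"]:
        try:
            r=manip.masks_of(th,p); print(th,[(round(q["score"],2),np.round(q["uv"]).tolist(),int(q["mask"].sum())) for q in r])
        except Exception as e: print(th,e)
E
```

```text
pics
time_s 0.0
joint_positions [ 1.31   0.322 -0.07   1.452  0.023  1.371 -0.057]
dq [ 0.    -0.001 -0.001  0.001 -0.002 -0.001  0.001]
joint_torque [ 0.0000e+00 -4.9129e+01 -4.0400e-01 -3.1253e+01 -6.4000e-02  4.4000e-02
  0.0000e+00]
eef_pos [ 0.176 -0.625  0.243]
ee_rot [-0.001  0.991  0.137 -0.   ]
ft_force [-0.532  0.186 -0.351]
ft_torque [-0.005  0.006 -0.008]
grip_force 0.0
gripper_width 0.087
scene 42.12899001141311 283.0842493088704 213.34696933138093 [-0.22406977  0.          0.          0.          0.        ] [[0.721, -0.693, 0.014], [-0.429, -0.461, -0.777], [0.545, 0.554, -0.63]] [-0.477, 0.3, 1.713] 1
chest [(0.81, [216.0, 216.0], 2021)]
lid [(0.58, [220.0, 211.0], 300)]
lid_handle [(0.75, [216.0, 210.0], 240), (0.17, [215.0, 217.0], 2069)]
stay [(0.22, [213.0, 209.0], 165)]
stay_pin []
drawer [(0.74, [177.0, 195.0], 211)]
drawer_push [(0.75, [180.0, 195.0], 249)]
red_jar_mid [(0.2, [218.0, 219.0], 2100)]
green_jar_mid []
tin_a_mid [(0.57, [284.0, 269.0], 473)]
white_cup_mid []
sauce_cup_mid [(0.88, [368.0, 302.0], 361)]
side 49.396179367140746 279.0794843672148 209.8212760222196 [0.05197683 0.         0.         0.         0.        ] [[0.944, -0.329, 0.016], [-0.125, -0.405, -0.906], [0.304, 0.853, -0.423]] [-0.593, 0.139, 1.508] 2
chest [(0.56, [238.0, 200.0], 4069)]
lid [(0.96, [238.0, 184.0], 1580), (0.67, [311.0, 302.0], 496), (0.53, [269.0, 202.0], 196), (0.33, [237.0, 199.0], 3996)]
lid_handle [(0.94, [240.0, 184.0], 1542)]
stay [(0.46, [265.0, 200.0], 189)]
stay_pin [(0.78, [263.0, 200.0], 207), (0.46, [202.0, 184.0], 73)]
drawer []
drawer_push [(0.39, [202.0, 182.0], 82)]
red_jar_mid [(0.65, [297.0, 241.0], 470)]
green_jar_mid [(0.91, [297.0, 244.0], 438)]
tin_a_mid [(0.98, [248.0, 251.0], 513)]
white_cup_mid [(0.7, [332.0, 237.0], 526)]
sauce_cup_mid [(0.67, [312.0, 304.0], 528)]
```

Run:
```python
import cv2
a=cv2.imread("pics/scene0.png");b=cv2.imread("pics/side0.png")
cv2.imwrite("pics/sc_crop.png",cv2.resize(a[150:350,120:440],None,fx=2.5,fy=2.5,interpolation=2))
cv2.imwrite("pics/sd_crop.png",cv2.resize(b[130:330,150:420],None,fx=2.9,fy=2.9,interpolation=2))
```

```text
(no output)
```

View pics/sc_crop.png

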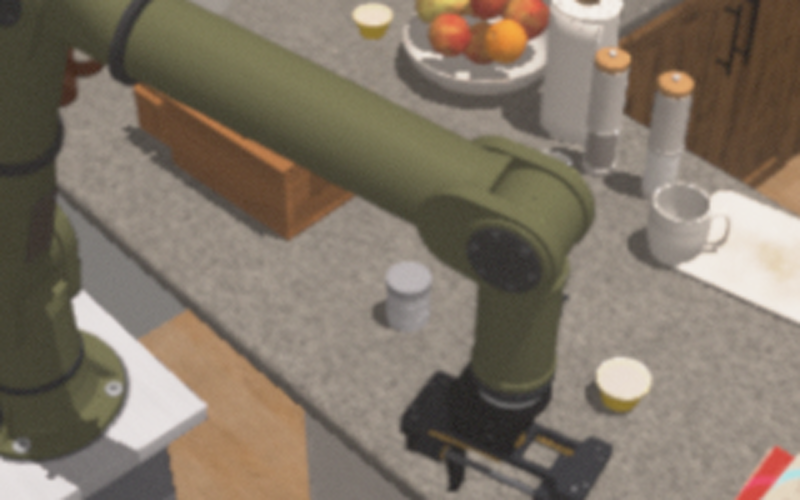

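View pics/sd_crop.png

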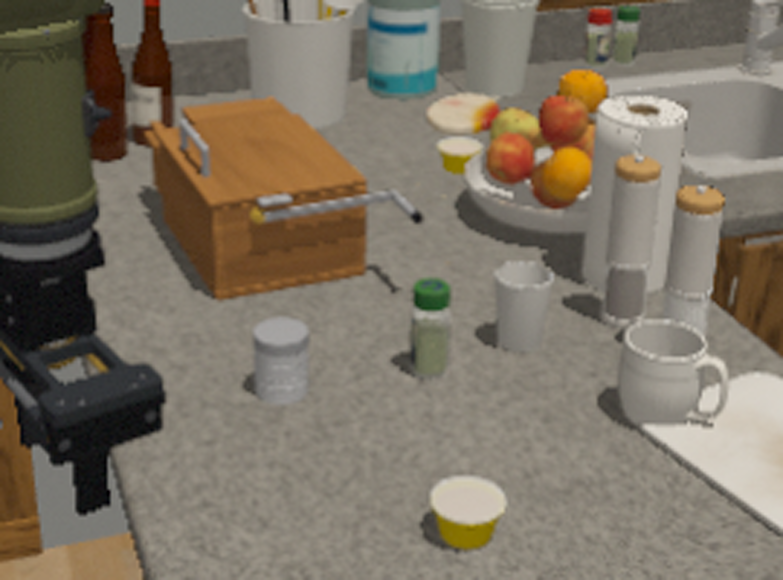

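The side view shows the chest (crop 155–365, 100–297) with the stay folded along its right wall. A green jar is at (431,330), a tin at (280,360), the white cup at (523,305) and the sauce cup at (467,510). The arm hides part of the scene. I'll fit the chest pose now.

```bash
cat > h.py <<'E'
from station import manip
import cv2,numpy as np
from scipy.spatial.transform import Rotation as Ro
from scipy.optimize import least_squares
def cam(p,o=None):
    f=210/np.tan(np.radians(p["fov_y"])/2); K=np.array([[f,0,p["cx"]],[0,f,p["cy"]],[0,0,1]])
    if "R" in p: R,t=np.array(p["R"]),np.array(p["t"])
    else:
        T=np.eye(4);q=o["ee_rot"];T[:3,:3]=Ro.from_quat([q[1],q[2],q[3],q[0]]).as_matrix();T[:3,3]=o["eef_pos"]
        M=np.linalg.inv(T@np.array(p["tool_from_camera"])); R,t=M[:3,:3],M[:3,3]
    return K,np.array(p["distortion"],float),R,t
def ray(c,uv,z):
    K,d,R,t=c; n=cv2.undistortPoints(np.array([[uv]],float),K,d)[0,0]
    v=R.T@np.array([n[0],n[1],1]); C=-R.T@t; return C+v*(z-C[2])/v[2]
def proj(c,X):
    K,d,R,t=c; return cv2.projectPoints(np.array(X,float).reshape(-1,1,3),cv2.Rodrigues(R)[0],t,K,d)[0][:,0]
def snap(n):
    o=manip.observe(); p=manip.read_camera(n); return p,cam(p,o),o
def ch2w(ch,X):  # chest pose (x,y,yaw)
    X=np.atleast_2d(X); c,s=np.cos(ch[2]),np.sin(ch[2])
    return np.c_[ch[0]+c*X[:,0]-s*X[:,1],ch[1]+s*X[:,0]+c*X[:,1],X[:,2]]
def w2ch(ch,X):
    X=np.atleast_2d(X)-[ch[0],ch[1],0]; c,s=np.cos(ch[2]),np.sin(ch[2])
    return np.c_[c*X[:,0]+s*X[:,1],-s*X[:,0]+c*X[:,1],X[:,2]]
def mask_out(c,m,r,h,xy0):
    "fit cylinder (radius r, height h, standing) at xy to mask by bbox"
    ys,xs=np.where(m); bb=np.array([xs.min(),xs.max()+1,ys.min(),ys.max()+1])
    a=np.linspace(0,2*np.pi,48)
    def f(xy):
        P=np.concatenate([np.c_[xy[0]+r*np.cos(a),xy[1]+r*np.sin(a),0*a+z] for z in (0,h)]); q=proj(c,P)
        return np.array([q[:,0].min(),q[:,0].max(),q[:,1].min(),q[:,1].max()])-bb
    s=least_squares(f,xy0); return s.x,np.abs(s.fun).max()
E
python3 - <<'E'
from h import *
p,c,o=snap("side")
g=lambda x,y:np.array([x/2.9+150,y/2.9+130])
pts=[([-100,-130,0],g(220,297)),([100,-130,0],g(364,272)),([100,-130,125],g(362,185)),([-100,-130,125],g(213,208)),([131,-216,110],g(415,215)),([-45,-141,110],g(260,213))]
for X,uv in pts: print(X,np.round(ray(c,uv,X[2]/1000),3))
f=lambda v:(proj(c,ch2w(v,np.array([X for X,_ in pts])/1000))-np.array([u for _,u in pts])).ravel()
best=min((least_squares(f,[.6,0.1,y]) for y in (-2,-1,0,1,2)),key=lambda s:s.cost)
print(best.x,np.round(best.fun.reshape(-1,2),1).tolist())
ch=best.x
print("LF lid corner proj",(proj(c,ch2w(ch,[[-.1,.13,.125],[.1,.23,.125],[-.085,0,.17]]))-[150,130])*2.9)
for th,r,hh in [("green_jar_mid",.0205,.108),("tin_a_mid",.03,.076),("white_cup_mid",.033,.09),("sauce_cup_mid",.035,.04)]:
    for q in manip.masks_of(th,p):
        if q["score"]<.4: continue
        xy=ray(c,q["uv"],hh/2)[:2]; print(th,round(q["score"],2),np.round(q["uv"]),mask_out(c,q["mask"],r,hh,xy),xy)
E
```

```text
[-100, -130, 0] [0.428 0.01  0.   ]
[100, -130, 0] [0.621 0.022 0.   ]
[100, -130, 125] [0.615 0.017 0.125]
[-100, -130, 125] [0.422 0.003 0.125]
[131, -216, 110] [ 0.659 -0.057  0.11 ]
[-45, -141, 110] [0.48  0.004 0.11 ]
[0.51012284 0.14499009 0.09429481] [[-1.3, 0.7], [-0.1, -0.4], [1.0, -1.0], [-0.1, -0.4], [0.7, 0.0], [-0.2, 0.5]]
LF lid corner proj [[152.17706828 134.84074305]
 [265.11906823  94.3068601 ]
 [190.38489525 134.02607405]]
green_jar_mid 0.93 [296. 244.] (array([ 0.61283033, -0.23489987]), np.float64(0.3157720884087496)) [ 0.60505539 -0.23367773]
tin_a_mid 0.64 [250. 253.] (array([ 0.44757189, -0.21934198]), np.float64(0.32736857367012817)) [ 0.45266697 -0.2196891 ]
white_cup_mid 0.58 [331. 235.] (array([ 0.74300953, -0.1994651 ]), np.float64(0.9737979909911871)) [ 0.7434705 -0.199767 ]
sauce_cup_mid 0.81 [311. 304.] (array([ 0.54307378, -0.51090517]), np.float64(1.266971012929048)) [ 0.54631768 -0.49852147]
```

>>> send_rows --increments '[[[15,-6,-5],0],[[31.9,-12.3,-6],-0.2],[[31.9,-12.3,-6],-0.3],[[31.9,-12.3,-6],-0.5],[[31.9,-12.3,-6],-0.6],[[31.9,-12.3,-6],-0.7],[[31.9,-12.3,-6],-0.7],[[47,-41,-7],-0.9],[[47,-41,-7],-1.0],[[47,-41,-7],-1.1],[[47,-41,-7],-1.25],[[47,-41,-7],-1.39],[[47,-41,-7],-1.39],[[45,-66,-7],-1.39],[[45,-66,-7],-1.39],[[45,-66,-7],-1.39],[[45,-66,-7],-1.39],[[45,-66,-7],-1.39],[[45,-66,-7],-1.39],[[45,-66,-7],-1.39]]' --grip 0.6

```text
time_s: 3.55
eef_pos: [0.429, 0.1359, 0.3151]
ee_rot: [0.001, 0.67, 0.742, 0.0]
ft_force: [-1.0, -0.3, -0.7]
gripper_width: 0.0521
grip_force: 0.0
```

```bash
cat >> h.py <<'E'
CH=np.array([.51012,.14499,.0943])
def tool(o=None):
    o=o or manip.observe(); q=o["ee_rot"]; R=Ro.from_quat([q[1],q[2],q[3],q[0]]).as_matrix()
    gp=np.array(o["eef_pos"])+.003*R[:,2]
    print("t",round(o["time_s"],2),"grasp pt chest mm",np.round(w2ch(CH,gp)*1000,1)[0],"yaw err(tool x vs chest y)",round(np.arctan2(R[1,0],R[0,0])-CH[2]-np.pi/2,3),"tilt",np.round(R[2],3),"F",np.round(o["ft_force"],1),"w",round(o["gripper_width"],4),"gf",round(o["grip_force"],1))
E
python3 - <<'E'
from h import *
tool()
out=[]
for n in ["scene","side","wrist"]:
    p,c,o=snap(n); out.append(p["pixels"])
    for th in ["lid_handle","stay_pin","drawer_push","red_jar_mid","green_jar_mid","tin_a_mid","white_cup_mid","sauce_cup_mid"]:
        r=[q for q in manip.masks_of(th,p) if q["score"]>.4]
        print(n,th,[(round(q["score"],2),np.round(q["uv"]).tolist(),int(q["mask"].sum())) for q in r])
    P=np.array([[-85,-50,170],[-85,50,170],[-100,-130,125],[100,-130,125],[100,130,125],[-100,130,125]])/1000
    print(np.round(proj(c,ch2w(CH,P))).tolist())
cv2.imwrite("pics/a1.png",np.vstack([np.hstack([cv2.resize(out[0],(400,300)),cv2.resize(out[1],(400,300))]),np.hstack([cv2.resize(out[2],(400,300)),cv2.resize(out[0][100:310,100:380],(400,300))])]))
E
```

```text
t 3.55 grasp pt chest mm [-81.6  -1.4 312.1] yaw err(tool x vs chest y) 0.007 tilt [-0.001  0.002 -1.   ] F [-1.  -0.3 -0.7] w 0.0521 gf 0.0
scene lid_handle []
scene stay_pin [(0.76, [266.0, 205.0], 165)]
scene drawer_push [(0.52, [181.0, 191.0], 296)]
scene red_jar_mid []
scene green_jar_mid [(0.84, [320.0, 246.0], 354)]
scene tin_a_mid [(0.71, [227.0, 193.0], 2500), (0.69, [286.0, 269.0], 450)]
scene white_cup_mid [(0.68, [342.0, 226.0], 403)]
scene sauce_cup_mid [(0.68, [366.0, 304.0], 344)]
[[218.0, 197.0], [199.0, 186.0], [232.0, 219.0], [271.0, 193.0], [221.0, 166.0], [182.0, 189.0]]
side lid_handle [(0.62, [241.0, 182.0], 1517)]
side stay_pin [(0.7, [271.0, 198.0], 207)]
side drawer_push [(0.53, [202.0, 183.0], 61)]
side red_jar_mid []
side green_jar_mid [(0.9, [298.0, 242.0], 419)]
side tin_a_mid [(0.89, [246.0, 252.0], 527)]
side white_cup_mid [(0.74, [330.0, 238.0], 517)]
side sauce_cup_mid [(0.95, [312.0, 306.0], 485)]
[[220.0, 181.0], [212.0, 172.0], [223.0, 201.0], [276.0, 193.0], [250.0, 170.0], [202.0, 176.0]]
wrist lid_handle [(0.79, [349.0, 159.0], 33825), (0.69, [352.0, 127.0], 47881)]
wrist stay_pin []
wrist drawer_push [(0.81, [299.0, 36.0], 3849)]
wrist red_jar_mid [(0.72, [344.0, 163.0], 33879)]
wrist green_jar_mid []
wrist tin_a_mid []
wrist white_cup_mid []
wrist sauce_cup_mid []
[[272.0, 246.0], [272.0, 149.0], [261.0, 291.0], [417.0, 290.0], [448.0, 70.0], [258.0, 68.0]]
```

View pics/a1.png

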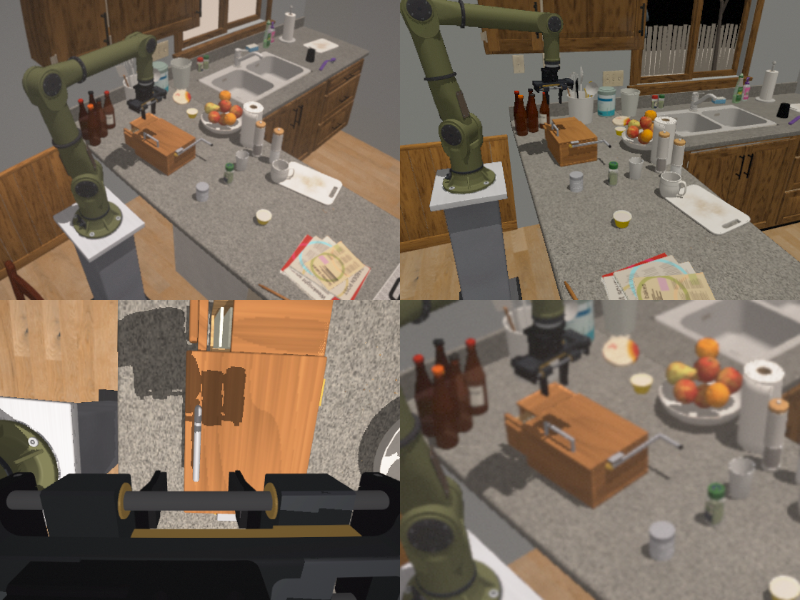

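The layout matches the fit. Only two items are present: a green jar and one tin. The handle is in the wrist view at (276, 147–253), where predicted. I'll descend on it.

>>> send_rows --increments '[[[0,0,4],0],[[0,0,8],0],[[0,0,11],0],[[0,0,13],0],[[0,0,14.2],0],[[0,0,14.2],0]]'

```text
time_s: 5.5
eef_pos: [0.4295, 0.1315, 0.1713]
ee_rot: [-0.001, 0.673, 0.74, -0.001]
ft_force: [0.1, 0.1, 0.7]
gripper_width: 0.0526
grip_force: 0.0
```

>>> send_rows --increments '[[[0,0,0],0],[[0,0,0],0],[[0,0,0],0],[[0,0,0],0],[[0,0,0],0],[[0,0,0],0],[[0,0,0],0],[[0,0,0],0]]' --grip 0

```text
time_s: 6.3
eef_pos: [0.4293, 0.1316, 0.1725]
ee_rot: [-0.001, 0.673, 0.739, -0.001]
ft_force: [-5.1, -0.2, 5.2]
gripper_width: 0.0084
grip_force: 29.9
```

Run:
```python
from h import *
tool()
a0=np.arctan2(45,185); r=np.hypot(185,45)
p=lambda th: (100-r*np.cos(a0+th), 125+r*np.sin(a0+th))
x0,z0=p(0)
for th in np.arange(0.085,1.69,.085): 
    x,z=p(th); print(f"[[0,{(x-x0)/10:.1f},{-(z-z0)/10:.1f}],0]",round(th,2))
```

```text
t 6.3 grasp pt chest mm [-81.7  -5.7 169.5] yaw err(tool x vs chest y) -0.001 tilt [-0.    -0.003 -1.   ] F [-5.1 -0.2  5.2] w 0.0084 gf 29.9
[[0,0.4,-1.6],0] 0.08
[[0,1.0,-3.1],0] 0.17
[[0,1.7,-4.5],0] 0.26
[[0,2.6,-5.9],0] 0.34
[[0,3.5,-7.2],0] 0.43
[[0,4.6,-8.5],0] 0.51
[[0,5.7,-9.6],0] 0.6
[[0,6.9,-10.6],0] 0.68
[[0,8.3,-11.6],0] 0.76
[[0,9.7,-12.4],0] 0.85
[[0,11.1,-13.1],0] 0.94
[[0,12.7,-13.6],0] 1.02
[[0,14.2,-14.1],0] 1.1
[[0,15.8,-14.3],0] 1.19
[[0,17.4,-14.5],0] 1.28
[[0,19.0,-14.5],0] 1.36
[[0,20.6,-14.4],0] 1.44
[[0,22.2,-14.2],0] 1.53
[[0,23.8,-13.8],0] 1.62
```

>>> send_rows --increments '[[[0,0.2,-0.8],0],[[0,0.4,-1.6],0],[[0,0.7,-2.4],0],[[0,1.0,-3.1],0],[[0,1.7,-4.5],0],[[0,2.6,-5.9],0],[[0,3.5,-7.2],0],[[0,4.6,-8.5],0],[[0,5.7,-9.6],0],[[0,6.9,-10.6],0],[[0,8.3,-11.6],0],[[0,9.7,-12.4],0],[[0,9.7,-12.4],0]]'

```text
time_s: 7.6
eef_pos: [0.5299, 0.1381, 0.2995]
ee_rot: [0.002, 0.675, 0.738, 0.0]
ft_force: [-5.4, -7.3, 7.7]
gripper_width: 0.0089
grip_force: 30.1
```

Run:
```python
from h import *
tool()
```

```text
t 7.6 grasp pt chest mm [ 19.   -8.7 296.5] yaw err(tool x vs chest y) -0.004 tilt [-0.002  0.003 -1.   ] F [-5.4 -7.3  7.7] w 0.0089 gf 30.1
```

>>> send_rows --increments '[[[0,1.2,-0.45],0],[[0,2.3,-0.85],0],[[0.1,3.8,-1.35],0],[[0.1,5.4,-1.6],0],[[0.1,7.0,-1.75],0],[[0.2,8.6,-1.75],0],[[0.2,10.2,-1.65],0],[[0.3,11.8,-1.45],0],[[0.3,13.0,-1.15],0],[[0.3,13.9,-0.9],0],[[0.3,13.9,-0.9],0],[[0.3,13.9,-0.9],0]]'

```text
time_s: 8.8
eef_pos: [0.6701, 0.1472, 0.307]
ee_rot: [0.006, 0.677, 0.736, -0.001]
ft_force: [1.1, -13.2, 3.9]
gripper_width: 0.0087
grip_force: 29.7
```

Run:
```python
from h import *
tool()
```

```text
t 8.8 grasp pt chest mm [159.5 -12.9 304. ] yaw err(tool x vs chest y) -0.012 tilt [-0.011  0.006 -1.   ] F [  1.1 -13.2   3.9] w 0.0087 gf 29.7
```

>>> send_rows --increments '[[[0.5,0,0],0],[[0.5,0,0],0],[[0.5,0,0],0],[[0.5,0,0],0],[[0.5,0,0],0]]' --grip 0.26

```text
time_s: 9.3
eef_pos: [0.6647, 0.1623, 0.3057]
ee_rot: [0.0, 0.673, 0.74, 0.0]
ft_force: [-0.1, 0.5, 0.2]
gripper_width: 0.0221
grip_force: 0.1
```

Run:
```python
from h import *
tool()
p,c,o=snap("side")
g=lambda x,y:np.array([x/2.9+150,y/2.9+130])
for n,x,y,z in [("bowl L rim",466,185,.06),("bowl front foot",530,225,.0),("bowl left foot",475,205,.0),("orange front",565,177,.1),("apple left",510,158,.1),("top orange",583,92,.15),("top apple",563,118,.14),("sauce2",458,158,.02)]:
    print(n,np.round(ray(c,g(x,y),z),3),np.round(w2ch(CH,ray(c,g(x,y),z))[0],3))
```

```text
t 9.3 grasp pt chest mm [155.5   2.7 302.7] yaw err(tool x vs chest y) 0.0 tilt [ 0.     0.001 -1.   ] F [-0.1  0.5  0.2] w 0.0221 gf 0.1
bowl L rim [0.803 0.12  0.06 ] [ 0.289 -0.053  0.06 ]
bowl front foot [0.89  0.091 0.   ] [ 0.373 -0.09   0.   ]
bowl left foot [0.844 0.177 0.   ] [0.335 0.001 0.   ]
orange front [0.901 0.02  0.1  ] [ 0.377 -0.162  0.1  ]
apple left [0.859 0.103 0.1  ] [ 0.343 -0.075  0.1  ]
top orange [1.012 0.193 0.15 ] [0.504 0.001 0.15 ]
top apple [0.948 0.127 0.14 ] [ 0.434 -0.059  0.14 ]
sauce2 [0.87  0.307 0.02 ] [0.374 0.128 0.02 ]
```

>>> send_rows --increments '[[[0,0,-2],0],[[0,0,-5],0],[[0,0,-8],0],[[-2,0,-9],0],[[-6,-1,-9],0],[[-10,-2,-9],0],[[-14,-2.4,-9],0],[[-18,-2.4,-9],0],[[-20.6,-2.4,-9],0],[[-20.6,-2.4,-6],0],[[-20.6,-2.4,-2],0],[[-20.6,-2.4,2],0],[[-20.6,-2.4,6],0],[[-20.6,-2.4,9],0],[[-20.6,-2.4,11],0],[[-20.6,-2.4,11],0]]'

```text
time_s: 10.95
eef_pos: [0.6579, -0.0458, 0.1919]
ee_rot: [-0.002, 0.673, 0.74, -0.002]
ft_force: [-0.4, -0.5, -0.4]
gripper_width: 0.0224
grip_force: 0.0
```

>>> send_rows --increments '[[[0,0,0],0],[[0,0,0],0],[[0,0,0],0]]' --grip 0.6

```text
time_s: 11.25
eef_pos: [0.6609, -0.0453, 0.1973]
ee_rot: [0.001, 0.673, 0.74, 0.001]
ft_force: [-0.1, -0.1, 0.6]
gripper_width: 0.0393
grip_force: 0.0
```

Run:
```python
from h import *
tool()
out=[]
P=np.array([[131,-195,110],[131,-216,110],[-45,-141,110]])/1000
for n in ["side","wrist"]:
    p,c,o=snap(n); im=p["pixels"].copy(); print(n,np.round(proj(c,ch2w(CH,P))).tolist())
    for u in proj(c,ch2w(CH,P)): 
        if abs(u).max()<900: cv2.circle(im,tuple(int(v) for v in u),2,(255,0,255),-1)
    print([(round(q["score"],2),np.round(q["uv"]).tolist()) for q in manip.masks_of("stay_pin",p)])
    out.append(im)
cv2.imwrite("pics/a2.png",np.hstack([cv2.resize(out[0][80:290,130:410],(400,300)),cv2.resize(out[1],(400,300))]))
```

```text
t 11.25 grasp pt chest mm [ 132.2 -203.6  194.3] yaw err(tool x vs chest y) -0.0 tilt [-0.001  0.003 -1.   ] F [-0.1 -0.1  0.6] w 0.0393 gf 0.0
side [[291.0, 202.0], [294.0, 204.0], [239.0, 204.0]]
[(0.63, [268.0, 202.0])]
wrist [[275.0, 212.0], [275.0, 236.0], [47.0, 145.0]]
[(0.68, [252.0, 161.0])]
```

View pics/a2.png

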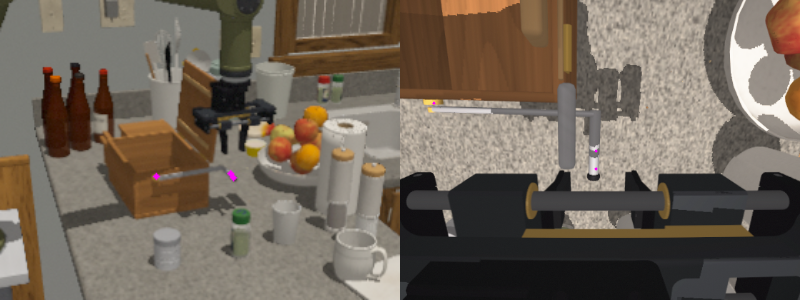

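The lid stands open on its own. The pin (wrist view right half, around (594,150–178)) lies between the fingers. I'll grip it.

>>> send_rows --increments '[[[0,0,3],0],[[0,0,6],0],[[0,0,8],0],[[0,0,8.4],0],[[0,0,8.4],0],[[0,0,8.4],0]]'

```text
time_s: 12.05
eef_pos: [0.661, -0.0454, 0.1131]
ee_rot: [0.001, 0.673, 0.74, 0.001]
ft_force: [-0.1, -0.1, 1.0]
gripper_width: 0.0518
grip_force: 0.0
```

>>> send_rows --increments '[[[0,0,0],0],[[0,0,0],0],[[0,0,0],0],[[0,0,0],0],[[0,0,0],0],[[0,0,0],0],[[0,0,0],0]]' --grip 0

```text
time_s: 12.75
eef_pos: [0.6566, -0.0458, 0.11]
ee_rot: [-0.003, 0.673, 0.739, -0.003]
ft_force: [-7.3, 0.1, 0.3]
gripper_width: 0.0108
grip_force: 29.5
```

Run:
```python
from h import *
tool()
for t in np.arange(.1,.93,.1): print(round(t,2),np.round([17.6*(np.cos(t)-1),-17.6*np.sin(t)],2))
```

```text
t 12.75 grasp pt chest mm [ 127.9 -203.8  107. ] yaw err(tool x vs chest y) -0.001 tilt [ 0.    -0.008 -1.   ] F [-7.3  0.1  0.3] w 0.0108 gf 29.5
0.1 [-0.09 -1.76]
0.2 [-0.35 -3.5 ]
0.3 [-0.79 -5.2 ]
0.4 [-1.39 -6.85]
0.5 [-2.15 -8.44]
0.6 [-3.07 -9.94]
0.7 [ -4.14 -11.34]
0.8 [ -5.34 -12.63]
0.9 [ -6.66 -13.79]
```

>>> send_rows --increments '[[[0,-0.4,-0.9],0],[[0,-0.5,-1.8],0],[[0,-0.6,-2.6],0],[[0,-0.7,-3.5],0],[[0,-1.2,-5.2],0],[[0,-1.8,-6.85],0],[[0,-2.5,-8.4],0],[[0,-3.5,-9.9],0],[[0,-4.5,-11.3],0],[[0,-5.7,-12.6],0],[[0,-7.0,-13.8],0],[[0,-7.2,-14.0],0],[[0,-7.2,-14.0],0],[[0,-7.2,-14.0],0]]'

```text
time_s: 14.15
eef_pos: [0.5891, -0.0503, 0.2483]
ee_rot: [-0.0, 0.672, 0.74, 0.002]
ft_force: [12.6, 4.1, -26.3]
gripper_width: 0.0111
grip_force: 32.1
```

Run:
```python
from h import *
tool()
```

```text
t 14.15 grasp pt chest mm [  60.3 -201.8  245.3] yaw err(tool x vs chest y) 0.002 tilt [ 0.004  0.003 -1.   ] F [ 12.6   4.1 -26.3] w 0.0111 gf 32.1
```

>>> send_rows --increments '[[[0,0.2,0.3],0],[[0,0.2,0.3],0],[[0,0.2,0.3],0],[[0,0.2,0.3],0],[[0,0.2,0.3],0],[[0,0.2,0.3],0]]' --grip 0.5

```text
time_s: 14.75
eef_pos: [0.5904, -0.0522, 0.2491]
ee_rot: [0.0, 0.673, 0.74, 0.0]
ft_force: [0.5, 0.1, 0.3]
gripper_width: 0.0423
grip_force: 0.0
```

>>> send_rows --increments '[[[0,0,-3],0],[[0,0,-7],0],[[0,0,-11],0],[[0,2,-14],0],[[3,5,-15],0],[[7,8,-15],0],[[12,10,-15],0],[[17,10,-15],0],[[20,10,-15],0],[[20,10,-15],0],[[20,10,-15],0]]'

```text
time_s: 15.85
eef_pos: [0.6708, 0.1576, 0.3985]
ee_rot: [0.0, 0.672, 0.74, -0.0]
ft_force: [0.4, -1.1, 0.2]
gripper_width: 0.0436
grip_force: 0.0
```

Run:
```python
from h import *
tool()
out=[]
r,a0=.1904,np.arctan2(45,185)
for n in ["side","wrist"]:
    p,c,o=snap(n); im=p["pixels"].copy()
    if n=="wrist":
      for th in (1.5,1.65,1.7):
        P=[[.1-r*np.cos(a0+th),y,.125+r*np.sin(a0+th)] for y in (-.05,.05)]; print(th,np.round(P[0],3),np.round(proj(c,ch2w(CH,P))).tolist())
    else: print(np.round(proj(c,ch2w(CH,[[-.045+.176*np.cos(.9),-.195,.11+.176*np.sin(.9)]]))))
    out.append(im)
cv2.imwrite("pics/a3.png",np.hstack([cv2.resize(out[0][80:290,130:410],(400,300)),cv2.resize(out[1],(400,300))]))
```

```text
t 15.85 grasp pt chest mm [161.2  -2.6 395.5] yaw err(tool x vs chest y) 0.002 tilt [-0. -0. -1.] F [ 0.4 -1.1  0.2] w 0.0436 gf 0.0
[[275. 168.]]
1.5 [ 0.132 -0.05   0.313] [[241.0, 273.0], [237.0, 155.0]]
1.65 [ 0.159 -0.05   0.306] [[274.0, 269.0], [274.0, 154.0]]
1.7 [ 0.168 -0.05   0.303] [[284.0, 268.0], [285.0, 154.0]]
```

View pics/a3.png

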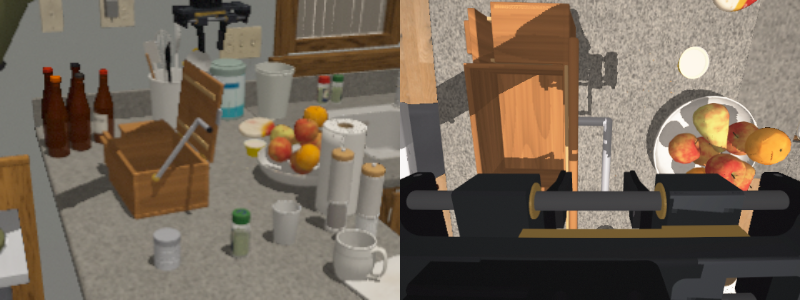

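>>> send_rows --increments '[[[0,1.1,0],0],[[0,1.1,0],0],[[0,1.1,1],0],[[0,1.1,3],0],[[0,1.1,5],0],[[0,1.1,6],0],[[0,1.1,6.5],0]]' --grip 0.28

```text
time_s: 16.65
eef_pos: [0.6816, 0.1564, 0.332]
ee_rot: [-0.0, 0.673, 0.739, -0.001]
ft_force: [-0.6, 0.4, -0.2]
gripper_width: 0.0244
grip_force: 0.0
```

Run:
```python
from h import *
tool()
p,c,o=snap("wrist"); cv2.imwrite("pics/a4.png",p["pixels"])
```

```text
t 16.65 grasp pt chest mm [171.8  -4.7 329. ] yaw err(tool x vs chest y) -0.001 tilt [-0.001 -0.002 -1.   ] F [-0.6  0.4 -0.2] w 0.0244 gf 0.0
```

View pics/a4.png

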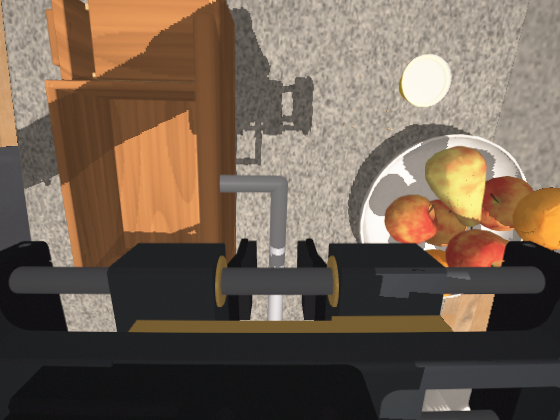

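>>> send_rows --increments '[[[0,0,1],0],[[0,0,2],0],[[0,0,2.6],0],[[0,0,2.6],0]]'

```text
time_s: 17.1
eef_pos: [0.6817, 0.1573, 0.3062]
ee_rot: [-0.0, 0.673, 0.74, -0.001]
ft_force: [-0.5, -0.8, -0.2]
gripper_width: 0.0242
grip_force: 0.0
```

>>> send_rows --increments '[[[0,0,0],0],[[0,0,0],0],[[0,0,0],0],[[0,0,0],0],[[0,0,0],0]]' --grip 0

```text
time_s: 17.6
eef_pos: [0.6816, 0.1576, 0.308]
ee_rot: [-0.0, 0.673, 0.74, -0.0]
ft_force: [-2.0, -0.2, 2.8]
gripper_width: 0.009
grip_force: 30.0
```

>>> send_rows --increments '[[[0,-0.9,-0.3],0],[[0,-1.8,-0.6],0],[[0,-2.7,-0.8],0],[[0,-3.7,-1.0],0],[[0,-4.6,-1.15],0],[[0,-5.6,-1.25],0],[[0,-6.2,-1.25],0],[[0,-6.6,-1.25],0],[[0,-7.0,-1.25],0],[[0,-7.0,-1.25],0]]'

```text
time_s: 18.6
eef_pos: [0.6121, 0.1531, 0.3207]
ee_rot: [0.0, 0.672, 0.74, 0.002]
ft_force: [3.0, 7.0, 1.6]
gripper_width: 0.0092
grip_force: 30.0
```

Run:
```python
from h import *
tool()
```

```text
t 18.6 grasp pt chest mm [102.3  -1.5 317.7] yaw err(tool x vs chest y) 0.002 tilt [ 0.003  0.003 -1.   ] F [3.  7.  1.6] w 0.0092 gf 30.0
```

>>> send_rows --increments '[[[0,-0.3,0],0],[[0,-0.6,0],0],[[0,-0.9,0],0],[[0,-0.9,0],0]]'

```text
time_s: 19.0
eef_pos: [0.6102, 0.1529, 0.321]
ee_rot: [0.004, 0.673, 0.739, 0.01]
ft_force: [25.4, 12.5, -7.5]
gripper_width: 0.0092
grip_force: 29.9
```

Run:
```python
from h import *
tool()
```

```text
t 19.0 grasp pt chest mm [100.5  -1.5 318. ] yaw err(tool x vs chest y) -0.0 tilt [ 0.007  0.02  -1.   ] F [25.4 12.5 -7.5] w 0.0092 gf 29.9
```

>>> send_rows --increments '[[[0,0.6,0],0],[[0,0.7,0],0],[[0,0.7,0],0]]'

```text
time_s: 19.3
eef_pos: [0.6117, 0.153, 0.3208]
ee_rot: [0.0, 0.673, 0.74, 0.003]
ft_force: [7.8, 8.4, -0.3]
gripper_width: 0.0091
grip_force: 29.9
```

>>> send_rows --increments '[[[0,0,0],0],[[0,0,0],0],[[0,0,0],0],[[0,0,0],0]]' --grip 0.26

```text
time_s: 19.7
eef_pos: [0.6098, 0.1495, 0.3194]
ee_rot: [0.0, 0.673, 0.739, -0.001]
ft_force: [0.4, -0.0, 0.0]
gripper_width: 0.0221
grip_force: 0.0
```

>>> send_rows --increments '[[[0,0,-2],0],[[0,0,-5],0],[[0,0,-8],0],[[0,0,-8],0],[[0,0,-8],0],[[0,0,-8],0],[[0,0,-8],0],[[0,0,-8],0]]'

```text
time_s: 20.5
eef_pos: [0.6101, 0.1504, 0.399]
ee_rot: [-0.0, 0.673, 0.74, -0.001]
ft_force: [-0.5, 1.2, 0.2]
gripper_width: 0.0226
grip_force: 0.0
```

Run:
```python
from h import *
tool()
p,c,o=snap("side"); cv2.imwrite("pics/a5.png",cv2.resize(p["pixels"][60:300,100:420],(800,600)))
for th,r,hh in [("green_jar_mid",.0205,.108),("tin_a_mid",.03,.076)]:
    for q in manip.masks_of(th,p):
        if q["score"]<.4: continue
        xy=ray(c,q["uv"],hh/2)[:2]; s=mask_out(c,q["mask"],r,hh,xy);print(th,round(q["score"],2),s,w2ch(CH,[*s[0],0])*1000)
# lid: project free edge corners for angles
for t in (1.25,1.3,1.35,1.4): print(t,np.round((proj(c,ch2w(CH,[[.1-.205*np.cos(t),y,.125+.205*np.sin(t)] for y in (-.13,.13)]))-[100,60])*2.5).tolist())
```

```text
t 20.5 grasp pt chest mm [100.1  -4.1 396. ] yaw err(tool x vs chest y) -0.0 tilt [-0.001 -0.002 -1.   ] F [-0.5  1.2  0.2] w 0.0226 gf 0.0
green_jar_mid 0.92 (array([ 0.61128274, -0.2345101 ]), np.float64(0.567526730088673)) [[  64.97943677 -387.33950951    0.        ]]
tin_a_mid 0.95 (array([ 0.44284263, -0.22448158]), np.float64(1.2876583595180477)) [[-101.7680193  -361.49518134    0.        ]]
1.25 [[398.0, 207.0], [334.0, 162.0]]
1.3 [[405.0, 205.0], [340.0, 159.0]]
1.35 [[412.0, 202.0], [346.0, 157.0]]
1.4 [[418.0, 200.0], [352.0, 155.0]]
```

View pics/a5.png

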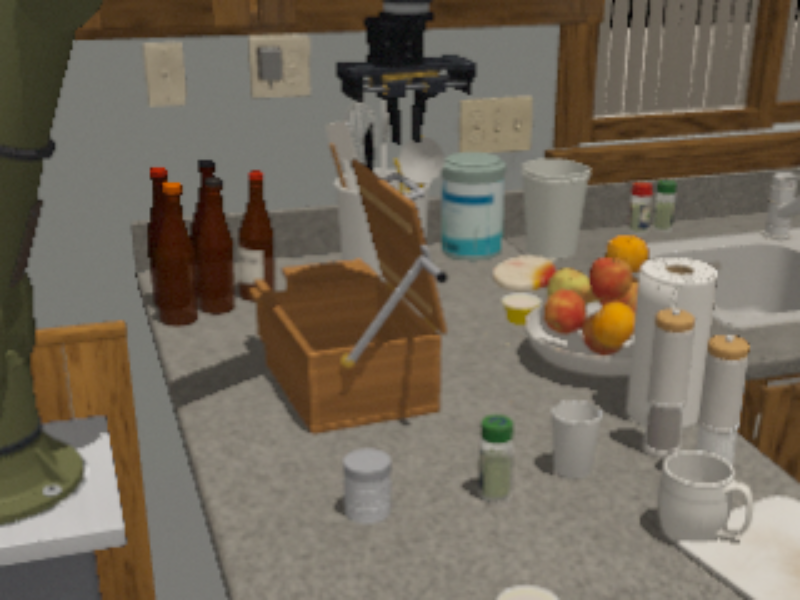

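The lid is propped on the stay (stay end at about (440,275)) and the gripper is clear. Next is the jar, with the tool spun a quarter turn so the hand stays away from the lid.

>>> send_rows --increments '[[[-4,-0.5,0],-0.15],[[-8,-1,0],-0.3],[[-12,-1.5,0],-0.45],[[-16,-2,0],-0.6],[[-20,-2.5,0],-0.75],[[-24,-3,0],-0.9],[[-28,-3.5,0],-1.05],[[-32,-3.5,0],-1.2],[[-36,-3.5,3],-1.35],[[-38.3,-3.5,7],-1.5],[[-38.3,-3.5,11],-1.57],[[-38.3,-3.5,15],-1.57],[[-38.3,-3.5,18],-1.57],[[-38.3,-3.5,18],-1.57],[[-38.3,-3.5,18],-1.57]]' --grip 1

```text
time_s: 22.15
eef_pos: [0.6116, -0.234, 0.2206]
ee_rot: [0.0, -0.047, 0.999, 0.0]
ft_force: [0.0, 0.0, 0.2]
gripper_width: 0.0874
grip_force: 0.0
```

```bash
cat >> h.py <<'E'
def find(th,r,h,cams=("wrist","scene","side")):
    for n in cams:
        p,c,o=snap(n)
        for q in manip.masks_of(th,p)[:3]:
            if q["score"]<.4: continue
            xy=ray(c,q["uv"],h/2)[:2]; s=mask_out(c,q["mask"],r,h,xy)
            print(n,th,round(q["score"],2),np.round(q["uv"]),"res",round(s[1],1),"world",np.round(s[0],3),"chest mm",np.round(w2ch(CH,[*s[0],0])[0,:2]*1000,1))
E
python3 - <<'E'
from h import *
tool(); print(np.round(manip.observe()["joint_positions"],2))
find("green_jar_mid",.0205,.108); find("tin_a_mid",.03,.076)
p,c,o=snap("wrist"); q=manip.masks_of("green_jar_mid",p)[:1]; im=p["pixels"].copy()
if q: im[q[0]["mask"]]=im[q[0]["mask"]]//2+[0,0,120]
cv2.imwrite("pics/a6.png",im)
E
```

```text
t 22.15 grasp pt chest mm [  65.4 -386.8  217.6] yaw err(tool x vs chest y) -4.714 tilt [-0.  0. -1.] F [0.  0.  0.2] w 0.0874 gf 0.0
[ 1.06  0.54 -1.04  1.44  0.47  1.42  1.68]
wrist green_jar_mid 0.69 [278. 208.] res 0.2 world [ 0.611 -0.232] chest mm [  65.1 -384.7]
side green_jar_mid 0.92 [297. 242.] res 0.8 world [ 0.614 -0.232] chest mm [  68.1 -384.7]
wrist tin_a_mid 0.81 [305.  10.] res 38.5 world [ 0.439 -0.226] chest mm [-105.3 -362.8]
scene tin_a_mid 0.63 [276. 277.] res 0.3 world [ 0.402 -0.23 ] chest mm [-142.5 -363.3]
side tin_a_mid 0.64 [233. 256.] res 0.6 world [ 0.401 -0.226] chest mm [-144.  -359.3]
```

View pics/a6.png

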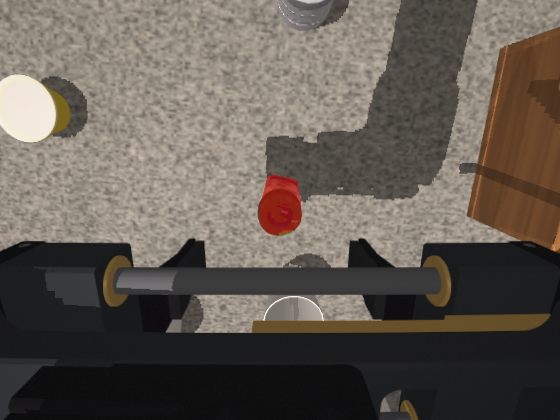

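The jar (280,205, masked) sits centred ahead. The tin has just been knocked to about chest x −143. I'll descend on the jar.

>>> send_rows --increments '[[[0,0.2,4],0],[[0,0.2,8],0],[[0,0.2,11],0],[[0,0.2,12.8],0],[[0,0.2,12.8],0],[[0,0.2,12.8],0]]'

```text
time_s: 23.45
eef_pos: [0.612, -0.2319, 0.0931]
ee_rot: [0.001, -0.047, 0.999, -0.0]
ft_force: [0.6, -0.2, 0.7]
gripper_width: 0.0873
grip_force: 0.0
```

>>> send_rows --increments '[[[0,0,0],0],[[0,0,0],0],[[0,0,0],0],[[0,0,0],0],[[0,0,0],0],[[0,0,0],0],[[0,0,0],0]]' --grip 0

```text
time_s: 24.15
eef_pos: [0.6113, -0.2319, 0.0921]
ee_rot: [-0.0, -0.047, 0.999, -0.0]
ft_force: [-0.0, 0.1, 0.8]
gripper_width: 0.0422
grip_force: 30.0
```

Run:
```python
from h import *
tool()
```

```text
t 24.15 grasp pt chest mm [  65.2 -384.7   89.1] yaw err(tool x vs chest y) -4.713 tilt [ 0. -0. -1.] F [-0.   0.1  0.8] w 0.0422 gf 30.0
```

>>> send_rows --increments '[[[0,0,-4],0],[[0,0,-8],0],[[2,0,-12],0],[[6,0,-16],0],[[10,2,-17],0],[[10,6,-17],0],[[10,10,-17],0],[[10,14,-17],0],[[10,18,-17],0],[[10,22,-17],0],[[10,26,-17],0],[[10,30,-17],0],[[10,34,-17],0],[[10,38,-17],0],[[10,42,-17],0],[[10,45,-17],0],[[10,45,-17],0],[[10,45,-17],0]]'

```text
time_s: 25.95
eef_pos: [0.4692, 0.2078, 0.2618]
ee_rot: [-0.0, -0.048, 0.999, -0.0]
ft_force: [0.5, -0.9, -1.0]
gripper_width: 0.0421
grip_force: 30.0
```

Run:
```python
from h import *
tool(); print(np.round(manip.observe()["joint_positions"],2))
p,c,o=snap("wrist"); im=p["pixels"].copy()
# draw inside opening rim predicted
P=proj(c,ch2w(CH,np.array([[-88,-120,125],[88,-120,125],[88,120,125],[-88,120,125]])/1000)); cv2.polylines(im,[P.astype(int)],True,(255,0,255),1)
P=proj(c,ch2w(CH,np.array([[-88,-120,12],[88,-120,12],[88,120,12],[-88,120,12]])/1000)); cv2.polylines(im,[P.astype(int)],True,(255,255,0),1)
cv2.imwrite("pics/a7.png",im)
```

```text
t 25.95 grasp pt chest mm [-34.8  66.3 258.8] yaw err(tool x vs chest y) -4.71 tilt [ 0.001 -0.    -1.   ] F [ 0.5 -0.9 -1. ] w 0.0421 gf 30.0
[ 0.77  0.18 -1.34  1.73  0.18  1.38  1.06]
```

View pics/a7.png

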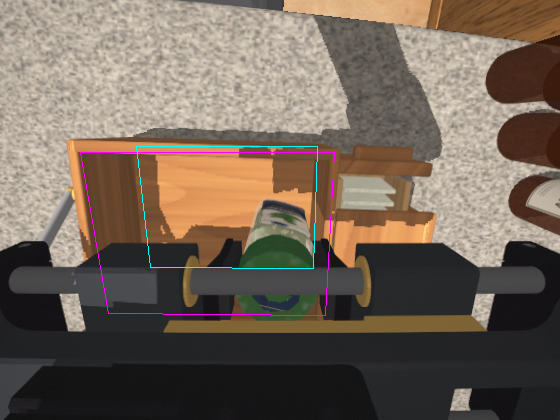

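>>> send_rows --increments '[[[0,0,3],0],[[0,0,6],0],[[0,0,9],0],[[0,0,11],0],[[0,0,11],0]]'

```text
time_s: 26.5
eef_pos: [0.4687, 0.2036, 0.1494]
ee_rot: [-0.003, -0.045, 0.999, -0.001]
ft_force: [-0.2, -0.2, -1.3]
gripper_width: 0.0425
grip_force: 30.0
```

Run:
```python
from h import *
tool(); print(np.round(manip.observe()["joint_positions"],3))
```

```text
t 26.5 grasp pt chest mm [-35.8  62.3 146.4] yaw err(tool x vs chest y) -4.717 tilt [ 0.005 -0.002 -1.   ] F [-0.2 -0.2 -1.3] w 0.0425 gf 30.0
[ 0.637  0.313 -1.243  1.876  0.32   1.186  0.945]
```

>>> send_rows --increments '[[[0,0.2,2],0],[[0,0.2,3.5],0],[[0,0.2,4.2],0],[[0,0.2,4.2],0],[[0,0.2,4.2],0]]'

```text
time_s: 27.0
eef_pos: [0.4701, 0.2088, 0.1106]
ee_rot: [0.0, -0.046, 0.999, 0.0]
ft_force: [0.7, -0.6, -1.5]
gripper_width: 0.0419
grip_force: 30.0
```

Run:
```python
from h import *
tool()
```

```text
t 27.0 grasp pt chest mm [-33.8  67.3 107.6] yaw err(tool x vs chest y) -4.714 tilt [-0.001  0.    -1.   ] F [ 0.7 -0.6 -1.5] w 0.0419 gf 30.0
```

>>> send_rows --increments '[[[0,0,0.3],0],[[0,0,0.55],0],[[0,0,0.55],0],[[0,0,0.55],0]]'

```text
time_s: 27.4
eef_pos: [0.4697, 0.2088, 0.1045]
ee_rot: [-0.0, -0.047, 0.999, -0.0]
ft_force: [0.7, 0.3, -1.2]
gripper_width: 0.0422
grip_force: 30.0
```

>>> send_rows --increments '[[[0,0,0],0],[[0,0,0],0],[[0,0,0],0],[[0,0,0],0],[[0,0,0],0]]' --grip 0.6

```text
time_s: 27.9
eef_pos: [0.4697, 0.2088, 0.1046]
ee_rot: [0.0, -0.047, 0.999, -0.0]
ft_force: [0.1, 0.0, -0.9]
gripper_width: 0.0522
grip_force: 0.0
```

>>> send_rows --increments '[[[0,0,-2],0],[[0,0,-5],0],[[0,0,-9],0],[[0,0,-13],0],[[0,-4,-16],0],[[2,-8,-16],0],[[4,-12,-16],0],[[6,-16,-16],0],[[8,-20,-16],0],[[10,-25,-16],0],[[10,-30,-16],0],[[10,-35,-14],0],[[10,-39,-11],0],[[10,-42.5,-10],0],[[10,-42.5,-10],0],[[10,-42.5,-10],0]]'

```text
time_s: 29.5
eef_pos: [0.4094, -0.2237, 0.2039]
ee_rot: [-0.0, -0.046, 0.999, 0.001]
ft_force: [1.4, 0.6, -0.1]
gripper_width: 0.0519
grip_force: 0.0
```

Run:
```python
from h import *
tool(); print(np.round(manip.observe()["joint_positions"],2))
find("tin_a_mid",.03,.076)
```

```text
t 29.5 grasp pt chest mm [-135.  -357.6  200.9] yaw err(tool x vs chest y) -4.715 tilt [ 0.001  0.002 -1.   ] F [ 1.4  0.6 -0.1] w 0.0519 gf 0.0
[ 1.04 -0.03 -0.58  1.92 -0.02  1.24  2.13]
wrist tin_a_mid 0.61 [276. 196.] res 0.9 world [ 0.401 -0.225] chest mm [-143.6 -357.8]
scene tin_a_mid 0.76 [277. 274.] res 0.3 world [ 0.402 -0.23 ] chest mm [-142.5 -363.3]
side tin_a_mid 0.61 [233. 254.] res 0.6 world [ 0.401 -0.226] chest mm [-144.  -359.3]
```

>>> send_rows --increments '[[[0.9,-0.1,0],0],[[0.9,-0.1,0],0],[[0.9,-0.1,0],0],[[0.9,-0.1,2],0],[[0.9,-0.1,5],0],[[0.9,-0.1,8],0],[[0.9,-0.1,11],0],[[0.9,-0.1,13],0],[[0.9,-0.1,13],0],[[0.9,-0.1,13],0]]' --grip 1

```text
time_s: 30.8
eef_pos: [0.4011, -0.2255, 0.0749]
ee_rot: [0.0, -0.047, 0.999, 0.0]
ft_force: [-0.1, -1.0, -0.1]
gripper_width: 0.0871
grip_force: 0.0
```

>>> send_rows --increments '[[[0,0,0],0],[[0,0,0],0],[[0,0,0],0],[[0,0,0],0],[[0,0,0],0],[[0,0,0],0]]' --grip 0

```text
time_s: 31.4
eef_pos: [0.4011, -0.2256, 0.075]
ee_rot: [0.0, -0.047, 0.999, -0.0]
ft_force: [-1.1, 0.9, 2.6]
gripper_width: 0.0593
grip_force: 30.0
```

Run:
```python
from h import *
tool(); print(np.round(manip.observe()["joint_positions"],2))
```

```text
t 31.4 grasp pt chest mm [-143.5 -358.6   72. ] yaw err(tool x vs chest y) -4.713 tilt [-0.    -0.001 -1.   ] F [-1.1  0.9  2.6] w 0.0593 gf 30.0
[ 1.02  0.12 -0.59  2.08  0.08  0.97  2.05]
```

>>> send_rows --increments '[[[0,0,-4],0],[[0,0,-8],0],[[0,0,-12],0],[[-1,2,-16],0],[[-3,6,-17.5],0],[[-4,10,-17.5],0],[[-5,14,-17.5],0],[[-7,18,-17.5],0],[[-9,22,-17.5],0],[[-10.8,26,-17.5],0],[[-10.8,30,-17.5],0],[[-10.8,33.9,-17.5],0],[[-10.8,33.9,-17.5],0],[[-10.8,33.9,-17.5],0]]'

```text
time_s: 32.8
eef_pos: [0.4762, 0.1228, 0.2491]
ee_rot: [-0.0, -0.048, 0.999, -0.0]
ft_force: [0.4, -1.1, -0.9]
gripper_width: 0.0591
grip_force: 30.0
```

Run:
```python
from h import *
tool(); print(np.round(manip.observe()["joint_positions"],2))
p,c,o=snap("wrist"); cv2.imwrite("pics/a8.png",p["pixels"])
```

```text
t 32.8 grasp pt chest mm [-35.8 -18.9 246.1] yaw err(tool x vs chest y) -4.711 tilt [ 0.001 -0.001 -1.   ] F [ 0.4 -1.1 -0.9] w 0.0591 gf 30.0
[ 0.72  0.03 -1.02  1.8   0.02  1.33  1.35]
```

View pics/a8.png

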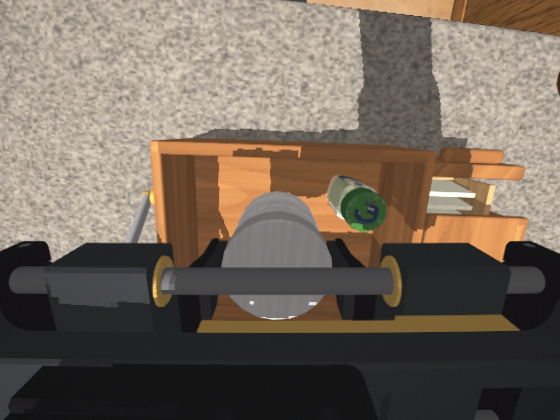

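The jar stands upright on the compartment floor at (357,205) and the tin is clear of it. I'll lower the tin.

>>> send_rows --increments '[[[0,0,3],0],[[0,0,6],0],[[0,0,9],0],[[0,0,12],0],[[0,0,14],0],[[0,0,15],0],[[0,0,15.3],0],[[0,0,15.3],0],[[0,0,15.3],0],[[0,0,15.3],0]]'

```text
time_s: 33.85
eef_pos: [0.4776, 0.1221, 0.0975]
ee_rot: [0.001, -0.046, 0.999, -0.0]
ft_force: [-0.6, -0.2, -1.7]
gripper_width: 0.059
grip_force: 30.0
```

Run:
```python
from h import *
tool()
```

```text
t 33.85 grasp pt chest mm [-34.5 -19.8  94.5] yaw err(tool x vs chest y) -4.714 tilt [-0.002 -0.001 -1.   ] F [-0.6 -0.2 -1.7] w 0.059 gf 30.0
```

>>> send_rows --increments '[[[0,0,0.4],0],[[0,0,0.9],0],[[0,0,0.9],0],[[0,0,0.9],0]]'

```text
time_s: 34.25
eef_pos: [0.4765, 0.1221, 0.0873]
ee_rot: [-0.0, -0.047, 0.999, -0.0]
ft_force: [0.1, -0.3, -1.3]
gripper_width: 0.0594
grip_force: 30.0
```

>>> send_rows --increments '[[[0,0,0],0],[[0,0,0],0],[[0,0,0],0],[[0,0,0],0]]' --grip 0.8

```text
time_s: 34.65
eef_pos: [0.4769, 0.1221, 0.0877]
ee_rot: [0.0, -0.047, 0.999, -0.0]
ft_force: [0.3, 0.2, 0.3]
gripper_width: 0.0692
grip_force: 0.0
```

>>> send_rows --increments '[[[0,0,-2],0],[[0,0,-5],0],[[0,0,-9],0],[[0,0,-13],0],[[0,0,-17],0],[[3,4,-17],0],[[6,8,-17],0],[[9,12,-17],0],[[12,16,-17],0],[[12,20,-17],0],[[12,20,-17],0],[[12,20,-17],0]]'

```text
time_s: 35.85
eef_pos: [0.3381, 0.3109, 0.2576]
ee_rot: [0.0, -0.048, 0.999, -0.0]
ft_force: [0.2, -0.4, 0.0]
gripper_width: 0.0697
grip_force: 0.0
```

Run:
```python
from h import *
tool(); print(np.round(manip.observe()["joint_positions"],2))
p,c,o=snap("wrist"); im=p["pixels"].copy()
for q in manip.masks_of("drawer_push",p)[:2]: print(round(q["score"],2),q["uv"],q["mask"].sum(),w2ch(CH,ray(c,q["uv"],.098))*1000)
for op in (0,.03,.07):
    P=proj(c,ch2w(CH,np.array([[-.049-op,.15,.105],[-.049-op,.21,.105]]))).astype(int); cv2.line(im,tuple(map(int,P[0])),tuple(map(int,P[1])),(255,0,255),1)
cv2.imwrite("pics/a9.png",im)
p,c,o=snap("side"); cv2.imwrite("pics/a9s.png",cv2.resize(p["pixels"][60:300,100:420],(800,600)))
```

```text
t 35.85 grasp pt chest mm [-155.6  181.4  254.6] yaw err(tool x vs chest y) -4.71 tilt [-0.001 -0.001 -1.   ] F [ 0.2 -0.4  0. ] w 0.0697 gf 0.0
[ 0.62 -0.21 -1.25  1.85 -0.2   1.36  1.09]
0.85 [271.3, 263.8] 3163 [[-83.56142616 175.03466026  98.        ]]
0.44 [220.6, 252.4] 9891 [[-97.20737858 118.46181854  98.        ]]
```

View pics/a9.png

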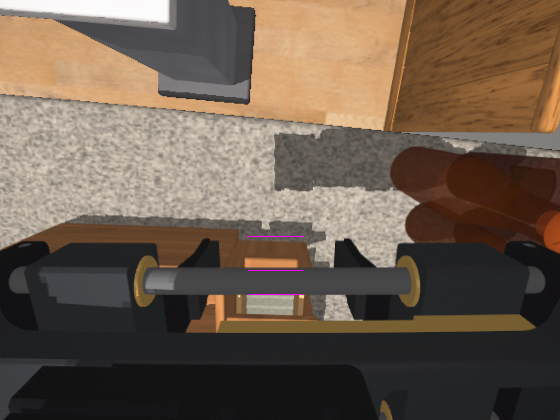

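Run:
```python
from h import *
p,c,o=snap("side")
for x,y in [(178,320),(160,315),(196,318),(217,308),(235,305),(256,297),(240,292)]:
    print(x,y,np.round(w2ch(CH,ray(c,[x/2.5+100,y/2.5+60],0))*1000))
P=np.array([[-.1557,.1814+s,.2546] for s in (-.095,.095)]);print((proj(c,ch2w(CH,P))-[100,60])*2.5)
```

```text
178 320 [[-181.  363.    0.]]
160 315 [[-205.  398.    0.]]
196 318 [[-150.  360.    0.]]
217 308 [[-104.  393.   -0.]]
235 305 [[-71. 396.   0.]]
256 297 [[-24. 420.   0.]]
240 292 [[-45. 456.   0.]]
[[222.67295509 223.79341684]
 [192.41634176 190.25193057]]
```

View pics/a9s.png

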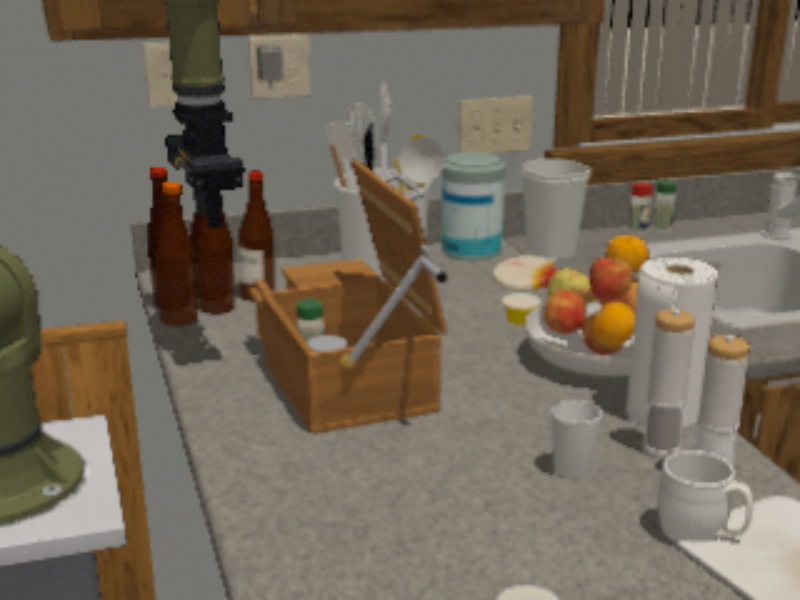

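Jar and tin are in the chest, the lid is propped, and the bottles stand about 80 mm clear of the hand. Now the drawer.

>>> send_rows --increments '[[[0,0,2],0],[[0,0,5],0],[[0,0,8],0],[[0,0,11],0],[[0,0,13],0],[[0,0,14.2],0],[[0,0,14.2],0],[[0,0,14.2],0]]' --grip 0

```text
time_s: 36.85
eef_pos: [0.339, 0.3096, 0.1155]
ee_rot: [-0.0, -0.046, 0.999, 0.0]
ft_force: [-0.2, 1.5, -0.2]
gripper_width: 0.0134
grip_force: 0.0
```

Run:
```python
from h import *
tool(); print(np.round(manip.observe()["joint_positions"],2))
```

```text
t 36.85 grasp pt chest mm [-154.8  180.   112.5] yaw err(tool x vs chest y) -4.715 tilt [ 0.001  0.    -1.   ] F [-0.2  1.5 -0.2] w 0.0134 gf 0.0
[ 0.45  0.19 -1.31  2.03  0.21  1.07  0.71]
```

>>> send_rows --increments '[[[-1,0,0],0],[[-2,0,0],0],[[-3,0,0],0],[[-4,0,0],0],[[-5,0,0],0],[[-6,0,0],0],[[-7,0,0],0],[[-8,0,0],0],[[-9,0,0],0],[[-9,0,0],0],[[-9,0,0],0]]'

```text
time_s: 37.95
eef_pos: [0.4281, 0.3185, 0.1151]
ee_rot: [-0.0, -0.047, 0.999, 0.0]
ft_force: [-1.1, -0.3, -1.6]
gripper_width: 0.0004
grip_force: 0.8
```

Run:
```python
from h import *
tool(); print(np.round(manip.observe()["joint_positions"],2))
```

```text
t 37.95 grasp pt chest mm [-65.3 180.5 112.1] yaw err(tool x vs chest y) -4.713 tilt [ 0.001  0.    -1.   ] F [-1.1 -0.3 -1.6] w 0.0004 gf 0.8
[ 0.29  0.4  -1.15  1.86  0.4   1.14  0.66]
```

>>> send_rows --increments '[[[-0.5,0,0],0],[[-1,0,0],0],[[-1.5,0,0],0],[[-1.5,0,0],0]]'

```text
time_s: 38.35
eef_pos: [0.4293, 0.3192, 0.1145]
ee_rot: [-0.013, -0.049, 0.999, -0.005]
ft_force: [-33.0, -10.5, 24.7]
gripper_width: 0.0001
grip_force: 17.6
```

Run:
```python
from h import *
tool()
```

```text
t 38.35 grasp pt chest mm [-64.1 181.  111.5] yaw err(tool x vs chest y) -4.708 tilt [ 0.026 -0.009 -1.   ] F [-33.  -10.5  24.7] w 0.0001 gf 17.6
```

>>> send_rows --increments '[[[2,0,0],0],[[5,0,0],0],[[8,0,0],0],[[9,0,-3],0],[[9,0,-7],0],[[9,0,-11],0],[[8,-2,-15],0],[[8,-6,-18],0],[[8,-10,-18],0],[[8,-14,-18],0],[[8,-18,-18],0],[[8,-18,-18],0],[[8,-18,-18],0]]'

```text
time_s: 39.65
eef_pos: [0.3807, 0.1331, 0.2959]
ee_rot: [0.001, -0.046, 0.999, -0.0]
ft_force: [-0.6, 1.3, 0.2]
gripper_width: 0.0004
grip_force: 0.0
```

Run:
```python
from h import *
tool()
out=[]
p,c,o=snap("wrist"); im=p["pixels"].copy()
for q in manip.masks_of("drawer_push",p)[:2]: print(round(q["score"],2),q["uv"],q["mask"].sum(),w2ch(CH,ray(c,q["uv"],.098))*1000)
for op in (0,.012):
    P=proj(c,ch2w(CH,np.array([[-.049-op,.15,.105],[-.049-op,.21,.105]]))).astype(int); print(P); cv2.line(im,tuple(map(int,P[0])),tuple(map(int,P[1])),(255,0,255),1)
s=snap("side")[0]["pixels"][60:300,100:420]; w=snap("scene")[0]["pixels"][100:310,100:380]
cv2.imwrite("pics/b1.png",np.vstack([np.hstack([cv2.resize(im,(400,300)),cv2.resize(s,(400,300))]),np.hstack([cv2.resize(w,(400,300)),cv2.resize(im[120:270,240:440],(400,300))])]))
```

```text
t 39.65 grasp pt chest mm [-129.9    0.3  292.9] yaw err(tool x vs chest y) -4.714 tilt [-0.002 -0.    -1.   ] F [-0.6  1.3  0.2] w 0.0004 gf 0.0
0.68 [412.0, 256.1] 1261 [[-49.22958402 171.62886837  98.        ]]
[[397 258]
 [444 258]]
[[398 249]
 [446 249]]
```

View pics/b1.png

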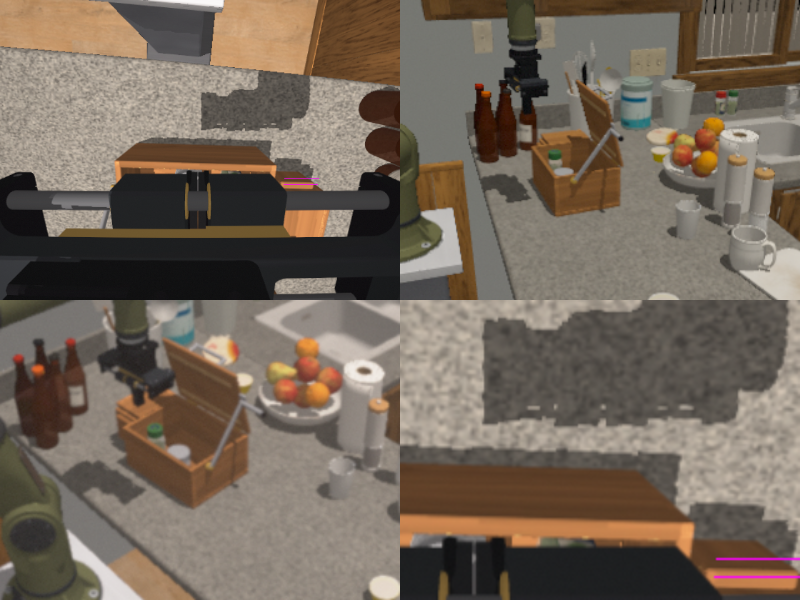

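Tin, jar, lid and stay look right. The drawer lip is partly hidden behind the hand, so I'll move to see it properly.

>>> send_rows --increments '[[[-2,2,0],0],[[-5,4,0],0],[[-8,6,0],0],[[-9.5,8,0],0],[[-9.5,8,0],0],[[-9.5,8,0],0]]'

```text
time_s: 40.45
eef_pos: [0.467, 0.2226, 0.2953]
ee_rot: [-0.001, -0.048, 0.999, 0.001]
ft_force: [0.2, 0.4, -0.3]
gripper_width: 0.0003
grip_force: 0.0
```

Run:
```python
from h import *
tool()
p,c,o=snap("wrist"); im=p["pixels"].copy()
for q in manip.masks_of("drawer_push",p)[:2]:
    ys,xs=np.where(q["mask"]); print(round(q["score"],2),q["uv"],xs.min(),xs.max(),ys.min(),ys.max(),w2ch(CH,ray(c,[np.median(xs),ys.min()],.091))*1000,w2ch(CH,ray(c,[np.median(xs),ys.min()],.105))*1000)
for op in (0,.012):
    P=proj(c,ch2w(CH,np.array([[-.049-op,.15,.105],[-.049-op,.21,.105]]))).astype(int); print(P.tolist()); cv2.line(im,tuple(map(int,P[0])),tuple(map(int,P[1])),(255,0,255),1)
cv2.imwrite("pics/b2.png",cv2.resize(im[100:280,240:480],(800,600)))
```

```text
t 40.45 grasp pt chest mm [-35.6  81.4 292.3] yaw err(tool x vs chest y) -4.711 tilt [ 0.001  0.001 -1.   ] F [ 0.2  0.4 -0.3] w 0.0003 gf 0.0
0.97 [354.3, 191.2] 316 396 178 202 [[-54.51970381 172.37002321  91.        ]] [[-56.68809819 168.6267239  105.        ]]
[[336, 184], [388, 184]]
[[337, 174], [389, 174]]
```

View pics/b2.png

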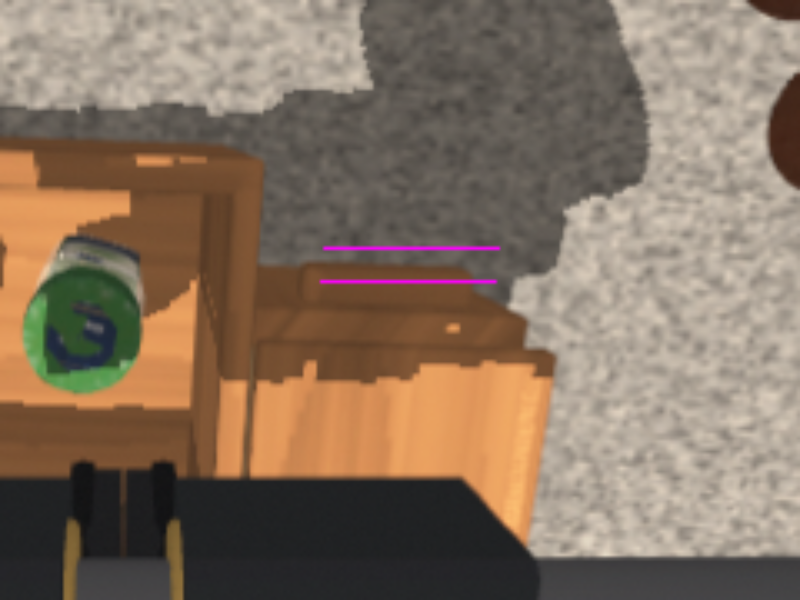

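Run:
```python
from h import *
p,c,o=snap("wrist")
for n,x,y,z in [("rim front outer top",150,147,.125),("rim inner front",160,188,.125),("cover front edge",400,348,.125),("board front top",380,308,.105),("board front top",380,308,.12),("lip front top",385,270,.105),("lip front bottom",385,264,.091),("cover left corner",553,352,.125)]:
    print(n,z,np.round(w2ch(CH,ray(c,[240+x*.3,100+y*.3],z))[0]*1000,1))
g=cv2.cvtColor(p["pixels"],cv2.COLOR_BGR2GRAY); print("col355",g[170:212,355].tolist()); print("col372",g[170:212,372].tolist())
```

```text
rim front outer top 0.125 [-95.   88.1 125. ]
rim inner front 0.125 [-82.3  91.4 125. ]
cover front edge 0.125 [-30.1 171.5 125. ]
board front top 0.105 [-39.5 169.3 105. ]
board front top 0.12 [-42.6 165.2 120. ]
lip front top 0.105 [-52.8 170.1 105. ]
lip front bottom 0.091 [-52.7 173.8  91. ]
cover left corner 0.125 [-28.8 222.7 125. ]
col355 [99, 100, 99, 97, 96, 95, 95, 94, 87, 75, 75, 81, 82, 84, 83, 83, 82, 81, 81, 81, 78, 74, 70, 75, 82, 84, 83, 84, 84, 84, 85, 86, 77, 74, 79, 80, 81, 82, 83, 83, 83, 81]
col372 [94, 102, 104, 97, 92, 91, 92, 95, 94, 84, 75, 78, 83, 84, 85, 84, 84, 83, 84, 85, 82, 78, 78, 82, 90, 94, 94, 94, 92, 91, 91, 91, 88, 82, 85, 90, 92, 93, 92, 150, 175, 174]
```

Run:
```python
from h import *
tool(); print(manip.sign_off())
```

```text
t 40.6 grasp pt chest mm [-35.6  79.8 292.6] yaw err(tool x vs chest y) -4.714 tilt [-0.    -0.001 -1.   ] F [ 0.1 -1.1  0.1] w 0.0004 gf 0.0
the job is handed in; nothing more can be done
None
```

I handed the job in at 40.6 s: the lid is propped on the raised stay, the green jar and the one tin present stand on the compartment floor, the two cups were not touched, and the drawer was pushed to a firm stop (33 N). That is well over the roller's 5 N, though the pictures alone could not confirm it is fully home, and sign-off returned no verdict.

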